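# Stack the pump pack, then crack the stuck tank lid and hold it ajar

## Task

The pump body already stands in the nest: put the square spacer plate squarely on top of it between the corner posts, then seat the round cover on the spacer with its boss upwards, so that the pack is ready for its dip in preserving oil. Then take the handle of the preserving tank, break the lid free of its sticky gasket and, without flinging it wide, let the tank vent: finish while still holding the lid by its handle with its front edge steady about 4 cm up, and do not let go. Leave the tall socket and the flat bearing ring that stand among the parts where they are.

Things in the scene. Friction and masses are not known exactly. Their poses are not given: they have to be found in the camera images.
- pocket (a point): centre of the pocket floor of the nest, 12 mm above the bench; z up, x and y along the pocket's sides. The nest is a fixed dark steel plate 120 x 120 x 12 mm (yaw as this point's) with an aluminium L-shaped post at each corner of a 54 x 54 mm square pocket; the posts stand 52 mm above the pocket floor, are 8 mm thick (70 mm square over their outsides), and leave a 38 mm wide opening in the middle of each side for a finger
- pump_body: aluminium pump body, loose, already standing in the pocket: square flange 50 x 50 x 10 mm with a round barrel 36 mm in diameter above it, 30 mm high in all, 0.22 kg; origin at the centre of its underside, z up. Do not take it out
- spacer_centre (a point): centre of the loose spacer: a square steel plate 50 x 50 x 16 mm with a 20 mm hole through its middle, lying flat on the bench at the start, about 0.15 kg; z up, x and y along its sides; this point is half-way up (8 mm above its underside). Seated, it lies on the barrel with its underside 30 mm above the pocket floor (this point 38 mm above it); any of its four quarter turns will do. 2 mm of play to the posts on each side
- cover_centre (a point): centre of the loose cover: a steel disc 50 mm in diameter and 10 mm thick with a round boss, 26 mm in diameter and 26 mm high, standing on its middle, 36 mm high in all, about 0.16 kg; upright on the bench at the start, z up; this point is 18 mm above its underside (the boss runs from 8 mm below to 18 mm above it). Seated, its underside lies on the spacer 46 mm above the pocket floor (this point 64 mm above it)
- lid_handle (a point): middle of the lid's handle: a dark round bar 12 mm in diameter and 100 mm long on two end posts, its axis 38 mm above the lid's flat top, near the lid's front edge; moves with the lid; y along the bar, x towards the hinge and z up when shut. The lid is a steel plate 210 x 200 mm (front edge 35 mm in front of the handle) on a fixed grey tank 200 x 190 x 105 mm; lid top 119 mm above the bench when shut
- lid_hinge (a point): middle of the lid's hinge line, at the tank's back top edge, 110 mm above the bench; the hinge runs along this point's y (parallel to the handle), x points away from the handle, z up. Shut, the handle lies 175 mm in front of it (along -x) and 47 mm above it; the lid's front edge lies 210 mm in front
- tank_lid (a joint): opening angle of the lid in rad: 0 shut, grows as the front edge rises (0.2 = front edge about 42 mm up), up to 1.4. The stuck gasket holds it against a peak of about 15 to 20 N upward pull at the handle, reached in the first millimetres, then lets go suddenly within about 10 mm; from 0.08 rad on the lid (about 0.4 kg) swings freely, and if let go it drops back onto its gasket, about 0.06 rad open
- socket: bystander: open steel tube (impact socket), 42 mm in diameter, 55 mm tall, standing among the pump parts; origin at the centre of its underside
- bearing: bystander: steel ring 52 mm in diameter, 15 mm high, with a 24 mm hole; origin at the centre of its underside
There are look-alikes about, which are no part of the job. Leave any yellow look-alike of the part that bears cover_centre alone. Leave any red look-alike of the part that bears spacer_centre alone.

How it is judged:
By the outcome, as a careful person would: the job done as asked, in the order asked, and still so for the second after the job is handed in, while the arm keeps its last pose, push and grip.
It also fails if it takes over 58 s, if anything falls off the work surface, if the arm or the gripper's body presses on something with over 40 N, if the wrist force passes 120 N, or if a joint passes its speed limit or range.

## Robot

A 7-joint arm with a two-finger parallel gripper is mounted at the origin on the work surface. World frame = base frame: x ahead of the robot, y to its left, z up, the work surface at z = 0. Lengths are in mm, angles in degrees, forces in N, time in s.
With the tool pointing down it reaches from about 425 to 950 mm from the base axis. Payload 4.7 kg.
Tool frame: the origin (TCP) lies on the centre line of the jaws, within the pads' length; the fingertips stand 19 mm ahead of it and the grasp point (between the pads) is the TCP; z points along the fingers, y is the line along which they close (so a half turn about z gives the same grasp; the last joint's range is limited). The gripper opens to 85 mm and grips with 20 to 120 N. Pads are 22 mm wide; open, the fingers measure 114 mm over their backs; the gripper's body (76 mm by 85 mm) begins 54 mm behind the grasp point. The pads swing forward as they close: fully open they stand 13 mm farther back than shut.
Start: joints at [70.365, 26.849, -2.785, 87.806, 1.381, 65.374, -4.715], TCP at [208.401, -642.04, 250.335] pointing down, gripper open.
Joint ranges: [-148.3, 148.3], [-19.14, 114.17], [-79.39, 73.82], [5.75, 140.21], [-59.74, 239.74], [12.07, 113.84], [-152.46, 152.46]. Speed limits (degrees/s): [147.25, 147.25, 180, 180, 180, 180, 180].

## Interface

Orientations are given as a 3x3 rotation matrix whose columns are the frame's x, y, z axes.
In Python, from rig import robot, optics gives the robot as it stands. The module is installed in compiled form; this text tells all that it offers.
- The arm moves only by the tool jog_arm, never from a script. Its argument "deltas" is a list of rows, each an object of numbers: "dx", "dy", "dz": the shift along the tool's x, y, z in m; "ax", "ay", "az": the turn, a rotation vector about the tool's x, y, z in rad. A call has 1 to 12 rows; each row is the pose to reach, as a shift and turn from the pose commanded when the call began, along the tool's axes at that moment; what a row does not reach only later rows make up. A row lasts 1/8 s, in which the tool goes at most 62.5 mm and 10.7 degrees, less where a joint would pass 70% of its speed; a pose out of reach is approached as far as the arm can. A call with a gripper value outside its range is refused whole. "grip" is the finger opening in m, from 0 to 0.0854, set as the call begins (left out, the last holds). The fingers move at their own pace and stop on an object; "squeeze" is the grip in N (left out, the last holds). Time passes only in rows, so rows that repeat a pose let the fingers close. It gives the time, the measured TCP pose, the force, the opening and the grip force at its end, in the units of the state.
- robot.read_state(): the state, without advancing time (a new reading comes with each control period).
- optics.snapshot(name): name is "side" or "top"; returns (picture, depth): 384x512x3 uint8, red, green, blue; 384x512 float32, mm along the optical axis (not along the pixel's ray), 0 where there is no reading.
- optics.calibration(name): a dict with "mtx" (3x3 intrinsics, pixels), "k1" (the pictures are not rectified: a ray, as slopes to the right and down, at radius r is drawn at 1 + k1 r^2 times it, then the intrinsics apply), "R" (3x3) and "t" (3): a world point X has camera coordinates R X + t. Camera axes: x right, y down, z forward; pixel columns grow to the right and rows downward; lengths in mm; the calibration is good to about 2 mm. A picture is of the moment at which its call begins. calibration takes no time and is no camera call.
- robot.finish_job(): hands the job in; it is judged then, once.
The state is a dict: "t": time; "joints": joint angles; "qd": joint speeds; "tau": joint torques, N m; "tool_pos": TCP position; "ee_rot": TCP orientation; "ft_force": force on the tool from outside, world axes, zero at the start; "moment": the same for the moment, N m; "opening": finger opening in mm; "gripper_force": force on a finger pad.
Only numpy, scipy, OpenCV 4.12 (cv2) and the standard library are available. Lean on these libraries where they do the work, as an engineer would, in place of code of your own. Each camera call takes 0.05 s, during which the arm holds its last target. There are 200 camera calls.

## Working session

There is one attempt and no reset: what is moved stays moved. The work goes in short steps, Python scripts to look and compute and a tool call to move; the robot and the scene stay as the last step left them, time stands still between calls to the robot, and variables do not carry over. Pictures are saved under pics/ and viewed, at most 10 in all, crops included, and the job is handed in when it is done.

Besides the shell and the picture viewer there is one more tool, called after ">>>" as a command line: name --argument value ..., lists and objects as JSON in quotes. jog_arm: Moves the arm, as the interface text tells. Its arguments: {"type":"object","properties":{"deltas":{"type":"array"},"grip":{"type":"number"},"squeeze":{"type":"number"}},"required":["deltas"]}

```bash
mkdir -p pics; cat > h.py <<'E'
import numpy as np, cv2
from rig import robot, optics
def snap(n,f):
    p,d=optics.snapshot(n); cv2.imwrite('pics/'+f+'.png',cv2.resize(p[:,:,::-1],(800,600))); np.savez('pics/'+f,p=p,d=d); return p,d
def cloud(n,d):
    c=optics.calibration(n);K=np.array(c['mtx']);R=np.array(c['R']);t=np.array(c['t'])
    v,u=np.mgrid[0:d.shape[0],0:d.shape[1]]
    a=(u-K[0,2])/K[0,0];b=(v-K[1,2])/K[1,1];x,y=a.copy(),b.copy()
    for _ in range(8):
        s=1+c['k1']*(x*x+y*y);x=a/s;y=b/s
    P=np.stack([x*d,y*d,d],-1); W=(P-t)@R; W[d<=0]=np.nan
    return W
E
python3 - <<'E'
from h import *
for n in('top','side'):
    snap(n,n+'0'); print(n,optics.calibration(n))
s=robot.read_state();print(s)
E
```

```text
top {'mtx': array([[418.16913718,   0.        , 256.9260234 ],
       [  0.        , 418.16913718, 193.20093683],
       [  0.        ,   0.        ,   1.        ]]), 'k1': -0.1409478997312199, 'R': array([[ 0.00384476, -0.99986363,  0.01606044],
       [-0.99666717, -0.00514018, -0.08141338],
       [ 0.08148483, -0.01569389, -0.99655101]]), 't': array([ -77.50884985,  590.18559874, 1270.99899539])}
side {'mtx': array([[421.31446205,   0.        , 255.42329924],
       [  0.        , 421.31446205, 192.42732737],
       [  0.        ,   0.        ,   1.        ]]), 'k1': -0.01817502638184151, 'R': array([[ 0.76250623, -0.64685489, -0.0127674 ],
       [-0.50087879, -0.57771024, -0.64449307],
       [ 0.40951763,  0.4978249 , -0.76450355]]), 't': array([-481.77747283,  341.69844728,  853.00287116])}
{'t': 0.1, 'joints': array([70.36457575, 26.89189511, -2.78417276, 87.86621258,  1.38135873,
       65.37413602, -4.71638269]), 'qd': array([-0.09412428, -0.16844003, -0.08130188, -0.15537299,  0.02838594,
        0.04878666,  0.01296683]), 'tau': array([ 1.07695243e-03, -5.11518109e+01, -4.61887987e-02, -2.38392091e+01,
        1.09484166e-02,  4.37668583e-03, -2.69883401e-05]), 'tool_pos': array([ 208.22076158, -641.57677743,  249.38053775]), 'ee_rot': array([[ 9.51162179e-01,  3.08691032e-01, -5.96233309e-04],
       [ 3.08691600e-01, -9.51160810e-01,  1.61568568e-03],
       [-6.83660772e-05, -1.72083133e-03, -9.99998517e-01]]), 'ft_force': array([0.07647382, 0.16568256, 1.02090624]), 'moment': array([ 0.02089182, -0.00242746, -0.0019192 ]), 'gripper_force': 0.0, 'opening': 85.87228913577768}
```

View pics/top0.png

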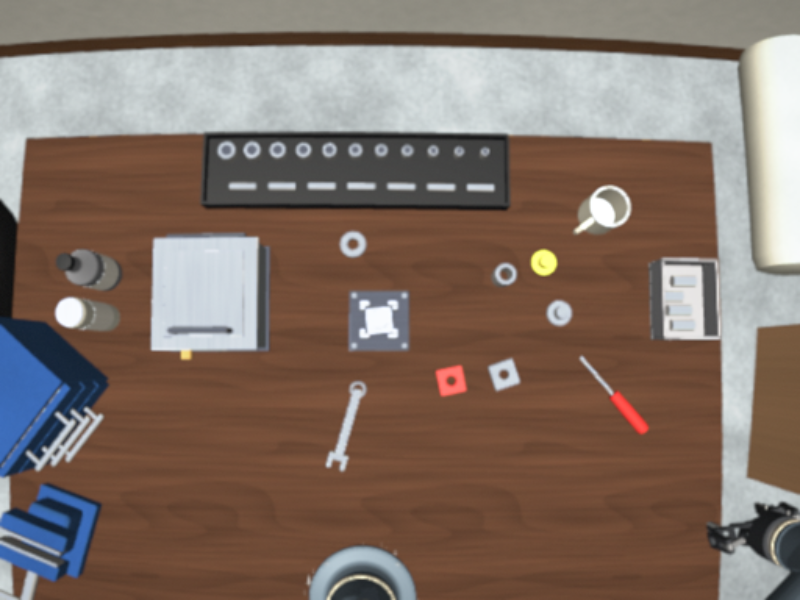

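View pics/side0.png

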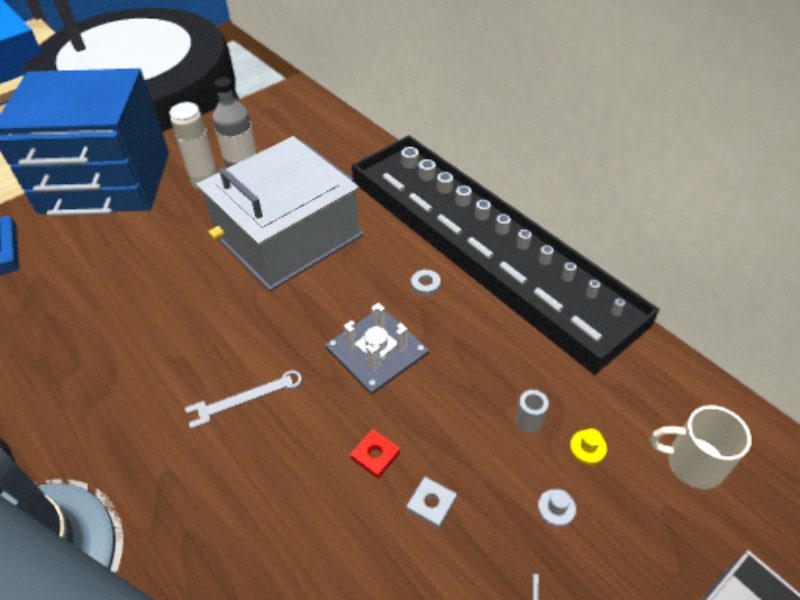

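The top picture shows the grey spacer at (504,375), the cover at (559,313), the nest at (379,320) and the handle at (200,330). The red and yellow look-alikes are at (451,380) and (544,262), the socket at (505,273) and the bearing at (352,244). The side view shows the same layout: spacer (432,501), cover (557,505), nest (377,345), handle (240,195).

```bash
cat > m.py <<'E'
from h import *
def rep(n,f,names,wanted=None):
    z=np.load('pics/'+f+'.npz');W=cloud(n,z['d']);p=z['p']
    out={}
    for k,(u,v,r,zl,zh) in names.items():
        u/=1.5625;v/=1.5625;r/=1.5625
        uu,vv=np.meshgrid(np.arange(512),np.arange(384))
        m=(abs(uu-u)<r)&(abs(vv-v)<r)
        q=W[m];q=q[~np.isnan(q[:,0])]
        b=q[q[:,2]<zl-4]
        g=q[(q[:,2]>zl)&(q[:,2]<zh)]
        c,s,a=cv2.minAreaRect(g[:,:2].astype(np.float32))
        print(n,k,len(g),'rect',np.round(c,1),np.round(s,1),round(a,1),'mean',g.mean(0).round(1),'zmed',np.median(g[:,2]).round(1),'zmax',g[:,2].max().round(1),'bench',np.median(b[:,2]).round(1) if len(b) else None)
E
python3 - <<'E'
from m import *
rep('top','top0',dict(spacer=(504,375,26,9,30),boss=(559,313,22,26,45),disc=(559,313,22,5,45),posts=(379,320,40,52,75),nest=(379,320,45,6,75),body=(379,320,12,35,50),handle=(200,330,45,140,175),lid=(205,290,60,110,130),socket=(505,273,24,40,70)))
rep('side','side0',dict(spacer=(432,501,30,9,30),boss=(557,500,26,26,45),disc=(557,505,30,5,45),posts=(375,340,55,52,75),nest=(377,345,60,6,75),body=(375,337,14,35,50),handle=(240,195,38,140,175),lid=(285,185,60,110,130)))
E
```

```text
top spacer 221 rect [ 455.3 -273.8] [64.2 56.5] 19.0 mean [ 448.3 -278.3   16.4] zmed 16.4 zmax 24.1 bench 0.5
top boss 52 rect [ 570.8 -393.4] [21.5 22.6] 65.0 mean [ 570.5 -393.    35.7] zmed 35.9 zmax 43.5 bench 1.7
top disc 220 rect [ 569.5 -395. ] [85.  80.1] 86.7 mean [ 571.  -391.7   16.2] zmed 11.3 zmax 43.5 bench -0.9
top posts 91 rect [554.8 -28. ] [66.6 69.2] 0.2 mean [557.2 -27.8  64.3] zmed 64.4 zmax 70.6 bench 9.4
top nest 1526 rect [555.5 -28.1] [168.8 177.2] 2.9 mean [553.9 -28.7  19. ] zmed 13.6 zmax 70.6 bench -0.4
top body 111 rect [554.2 -27.6] [33.7 33.7] 0.2 mean [554.2 -27.8  42.3] zmed 42.4 zmax 47.6 bench 22.0
top handle 151 rect [529.  292.7] [  8.6 114.2] 0.4 mean [528.7 292.8 161.9] zmed 162.0 zmax 168.0 bench 120.0
top lid 4807 rect [603.6 295.1] [217.9 202.7] 0.6 mean [602.4 292.  121.1] zmed 121.2 zmax 129.8 bench 2.8
top socket 109 rect [ 643.9 -275.3] [39.2 39.7] 88.1 mean [ 643.6 -275.2   53.7] zmed 54.8 zmax 62.9 bench 0.7
side spacer 524 rect [ 450.2 -281.5] [52.4 51. ] 17.8 mean [ 449.  -282.5   15. ] zmed 15.2 zmax 19.7 bench -0.4
side boss 140 rect [ 572.4 -397.1] [26.1 24.3] 40.4 mean [ 572.5 -397.3   34.3] zmed 34.7 zmax 38.9 bench 0.1
side disc 427 rect [ 577.4 -396.9] [47.8 56.3] 80.0 mean [ 569.4 -398.4   18.4] zmed 11.0 zmax 38.9 bench -0.8
side posts 194 rect [556.8 -31.6] [70.9 71.1] 0.5 mean [555.2 -33.8  60.4] zmed 61.7 zmax 67.1 bench 1.2
side nest 2034 rect [605.7 -31.9] [219.2 121.6] 0.1 mean [555.5 -38.2  22.1] zmed 13.2 zmax 67.1 bench -0.5
side body 148 rect [557.1 -32.2] [36.1 32. ] 50.2 mean [556.1 -32.9  41.3] zmed 41.4 zmax 45.0 bench 19.9
side handle 177 rect [528.9 290.8] [ 12.2 112.1] 1.3 mean [528.  284.  158.2] zmed 160.7 zmax 165.5 bench 119.5
side lid 3333 rect [602.7 349.2] [218.9 318.2] 0.6 mean [602.7 276.9 120.2] zmed 120.5 zmax 129.6 bench 42.3
```

```bash
cat > g.py <<'E'
import numpy as np, json, os
from scipy.spatial.transform import Rotation as Ro
F='cmd.json'
def cmd():
    if os.path.exists(F):
        c=json.load(open(F)); return np.array(c['p']),np.array(c['R'])
    return np.array([208.4,-642.0,250.3]),np.array([[.9512,.3087,0],[.3087,-.9512,0],[0,0,-1.]])
def go(*tg):
    """tg: (x,y,z,yawdeg[,tilt deg about world y]) ; prints deltas and stores last"""
    p,R=cmd()
    for t in tg:
        Rt=Ro.from_euler('y',t[4] if len(t)>4 else 0,degrees=True)*Ro.from_euler('z',t[3],degrees=True)*Ro.from_euler('x',180,degrees=True)
        d=np.round(R.T@(np.array(t[:3])-p)/1000,4); a=np.round(Ro.from_matrix(R.T@Rt.as_matrix()).as_rotvec(),4)
        print(dict(zip(['dx','dy','dz','ax','ay','az'],[*d.tolist(),*a.tolist()])))
    json.dump(dict(p=(p+R@d*1000).tolist(),R=(R@Ro.from_rotvec(a).as_matrix()).tolist()),open(F,'w'))
def st():
    from rig import robot
    s=robot.read_state();p,R=cmd()
    print('t',s['t'],'pos',s['tool_pos'].round(1),'cmdp',p.round(1),'yaw',np.degrees(np.arctan2(s['ee_rot'][1,0],s['ee_rot'][0,0])).round(1),'F',s['ft_force'].round(1),'op',round(s['opening'],1),'gf',round(s['gripper_force'],1))
E
python3 -c "
from g import *
go((449.3,-280,110,18),(449.3,-280,50,18))"
```

```text
{'dx': 0.3409, 'dy': -0.27, 'dz': 0.1403, 'ax': -0.0, 'ay': 0.0, 'az': -0.0003}
{'dx': 0.3409, 'dy': -0.27, 'dz': 0.2003, 'ax': -0.0, 'ay': 0.0, 'az': -0.0003}
```

>>> jog_arm --deltas '[{"dx":0.341,"dy":-0.27,"dz":0.14},{"dx":0.341,"dy":-0.27,"dz":0.14},{"dx":0.341,"dy":-0.27,"dz":0.14},{"dx":0.341,"dy":-0.27,"dz":0.14},{"dx":0.341,"dy":-0.27,"dz":0.14},{"dx":0.341,"dy":-0.27,"dz":0.14},{"dx":0.341,"dy":-0.27,"dz":0.14},{"dx":0.341,"dy":-0.27,"dz":0.14},{"dx":0.341,"dy":-0.27,"dz":0.2},{"dx":0.341,"dy":-0.27,"dz":0.2},{"dx":0.341,"dy":-0.27,"dz":0.2},{"dx":0.341,"dy":-0.27,"dz":0.2}]' --grip 0.068 --squeeze 50

```text
$.deltas[0]: bad value
```

>>> jog_arm --deltas '[{"dx":0.341,"dy":-0.27,"dz":0.14,"ax":0,"ay":0,"az":0},{"dx":0.341,"dy":-0.27,"dz":0.14,"ax":0,"ay":0,"az":0},{"dx":0.341,"dy":-0.27,"dz":0.14,"ax":0,"ay":0,"az":0},{"dx":0.341,"dy":-0.27,"dz":0.14,"ax":0,"ay":0,"az":0},{"dx":0.341,"dy":-0.27,"dz":0.14,"ax":0,"ay":0,"az":0},{"dx":0.341,"dy":-0.27,"dz":0.14,"ax":0,"ay":0,"az":0},{"dx":0.341,"dy":-0.27,"dz":0.14,"ax":0,"ay":0,"az":0},{"dx":0.341,"dy":-0.27,"dz":0.14,"ax":0,"ay":0,"az":0},{"dx":0.341,"dy":-0.27,"dz":0.2,"ax":0,"ay":0,"az":0},{"dx":0.341,"dy":-0.27,"dz":0.2,"ax":0,"ay":0,"az":0},{"dx":0.341,"dy":-0.27,"dz":0.2,"ax":0,"ay":0,"az":0}]' --grip 0.068 --squeeze 50

```text
t: 1.48
tool_pos: [449.7, -280.6, 51.4]
ee_rot: [[0.951, 0.308, 0.001], [0.308, -0.951, -0.001], [0.001, 0.001, -1.0]]
ft_force: [0.2, 0.7, 0.9]
opening: 68.0
gripper_force: 0.0
```

```bash
cat >> h.py <<'E'
def crops(f,ct,cs,r=45):
    o=[]
    for n,c in(('top',ct),('side',cs)):
        p,d=optics.snapshot(n);np.savez(f'pics/{n}_{f}',p=p,d=d)
        u,v=int(c[0]/1.5625),int(c[1]/1.5625)
        u0,v0=max(u-r,0),max(v-r,0); print(n,'crop origin',u0,v0)
        o.append(cv2.resize(p[v0:v0+2*r,u0:u0+2*r,::-1],(400,400),interpolation=cv2.INTER_CUBIC))
    cv2.imwrite(f'pics/{f}.png',np.hstack(o))
E
python3 -c "
from h import *
crops('a',(504,375),(432,490))"
```

```text
top crop origin 277 195
side crop origin 231 268
```

View pics/a.png

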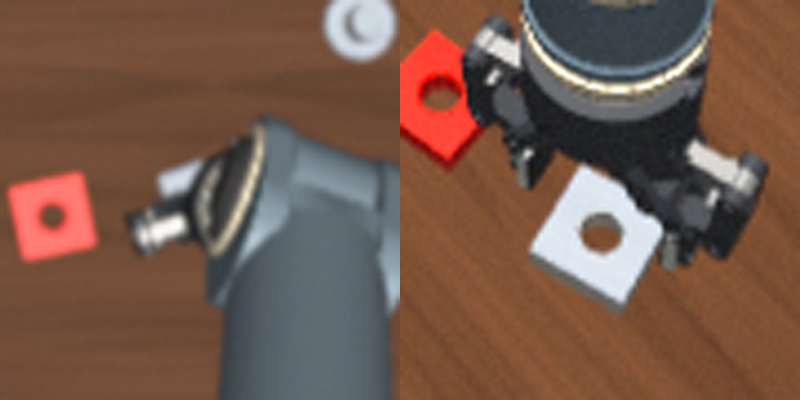

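```bash
cat >> h.py <<'E'
def proj(n,X):
    c=optics.calibration(n);P=c['R']@np.array(X)+c['t'];s=P[:2]/P[2];s=s*(1+c['k1']*(s@s));K=c['mtx']
    return K[:2,:2]@s+K[:2,2]
E
python3 -c "
from h import *
for z in (26,32,38):
  for s in (-34,0,34):
    q=proj('side',(449.7+.308*s,-280.6-.951*s,z)); print(z,s,((q-[231,268])*4.444).round()+[400,0])
print(((proj('side',(449.3,-280,16))-[231,268])*4.444).round()+[400,0])
from g import *
p,R=cmd();go((449.3,-280,23,18))"
```

```text
26 -34 [537. 186.]
26 0 [599. 222.]
26 34 [662. 258.]
32 -34 [537. 181.]
32 0 [599. 216.]
32 34 [663. 253.]
38 -34 [537. 175.]
38 0 [599. 211.]
38 34 [664. 248.]
[597. 230.]
{'dx': -0.0, 'dy': 0.0001, 'dz': 0.027, 'ax': -0.0, 'ay': 0.0, 'az': -0.0}
```

>>> jog_arm --deltas '[{"dx":0,"dy":0.0015,"dz":0.014,"ax":0,"ay":0,"az":0},{"dx":0,"dy":0.0015,"dz":0.022,"ax":0,"ay":0,"az":0},{"dx":0,"dy":0.0015,"dz":0.027,"ax":0,"ay":0,"az":0},{"dx":0,"dy":0.0015,"dz":0.027,"ax":0,"ay":0,"az":0}]'

```text
t: 2.08
tool_pos: [449.6, -281.2, 22.8]
ee_rot: [[0.951, 0.309, -0.001], [0.309, -0.951, 0.001], [-0.001, -0.001, -1.0]]
ft_force: [0.7, -0.2, 1.0]
opening: 67.7
gripper_force: 0.0
```

>>> jog_arm --deltas '[{"dx":0,"dy":0,"dz":0,"ax":0,"ay":0,"az":0},{"dx":0,"dy":0,"dz":0,"ax":0,"ay":0,"az":0},{"dx":0,"dy":0,"dz":0,"ax":0,"ay":0,"az":0},{"dx":0,"dy":0,"dz":0,"ax":0,"ay":0,"az":0},{"dx":0,"dy":0,"dz":0,"ax":0,"ay":0,"az":0}]' --grip 0.04

```text
t: 2.7
tool_pos: [450.2, -281.5, 23.8]
ee_rot: [[0.951, 0.309, 0.001], [0.309, -0.951, -0.0], [0.001, 0.001, -1.0]]
ft_force: [-0.2, 1.4, 5.7]
opening: 48.0
gripper_force: 52.3
```

```bash
python3 -c "
from g import *
p,R=cmd();p=p+R@np.array([0,1.5,0]);json.dump(dict(p=p.tolist(),R=R.tolist()),open(F,'w'))
print(p);go((449.8,-281.4,100,18),(556.8,-31.6,100,0.3))"
```

```text
[ 449.80945655 -281.46194176   23.        ]
{'dx': 0.0, 'dy': -0.0001, 'dz': -0.077, 'ax': -0.0, 'ay': 0.0, 'az': -0.0}
{'dx': 0.179, 'dy': -0.2046, 'dz': -0.077, 'ax': -0.0, 'ay': -0.0, 'az': 0.3089}
```

>>> jog_arm --deltas '[{"dx":0,"dy":0,"dz":-0.03,"ax":0,"ay":0,"az":0},{"dx":0,"dy":0,"dz":-0.077,"ax":0,"ay":0,"az":0},{"dx":0,"dy":0,"dz":-0.077,"ax":0,"ay":0,"az":0},{"dx":0.03,"dy":-0.034,"dz":-0.077,"ax":0,"ay":0,"az":0.05},{"dx":0.06,"dy":-0.068,"dz":-0.077,"ax":0,"ay":0,"az":0.1},{"dx":0.09,"dy":-0.102,"dz":-0.077,"ax":0,"ay":0,"az":0.155},{"dx":0.12,"dy":-0.136,"dz":-0.077,"ax":0,"ay":0,"az":0.21},{"dx":0.15,"dy":-0.17,"dz":-0.077,"ax":0,"ay":0,"az":0.26},{"dx":0.179,"dy":-0.2046,"dz":-0.077,"ax":0,"ay":0,"az":0.309},{"dx":0.179,"dy":-0.2046,"dz":-0.077,"ax":0,"ay":0,"az":0.309},{"dx":0.179,"dy":-0.2046,"dz":-0.077,"ax":0,"ay":0,"az":0.309}]'

```text
t: 4.08
tool_pos: [555.9, -32.1, 99.0]
ee_rot: [[1.0, 0.005, -0.003], [0.005, -1.0, -0.001], [-0.003, 0.001, -1.0]]
ft_force: [-0.1, -0.6, 0.5]
opening: 48.8
gripper_force: 52.5
```

```bash
python3 -c "
from h import *; from g import *
crops('b',(379,320),(377,300)); st()
print(proj('side',(556.8,-31.6,93)))"
```

```text
top crop origin 197 159
side crop origin 196 147
t 4.175 pos [556.  -33.3  99.5] cmdp [556.8 -31.6 100. ] yaw 0.1 F [ 0.8 -1.2 -0.8] op 48.6 gf 52.5
[239.33701157 201.38009388]
```

View pics/b.png

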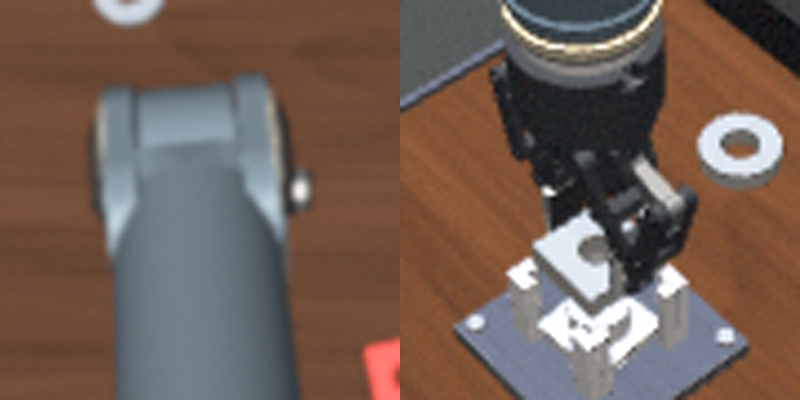

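```bash
python3 -c "
from h import *
W=cloud('side',np.load('pics/side_b.npz')['d'])
q=W[147:237,196:286].reshape(-1,3)
g=q[(abs(q[:,0]-548)<22)&(abs(q[:,1]+28)<35)&(q[:,2]>88)&(q[:,2]<97)]
print(len(g),np.median(g[:,2]),np.percentile(g,[1,50,99],0).round(1))
f=lambda X:(((proj('side',X)-[196,147])*4.444)+[400,0]).round(1)
for c in [(531.8,-6.6,93),(531.8,-56.6,93),(531.8,-6.6,77),(531.8,-56.6,77),(521.8,3.4,64),(521.8,-66.6,64),(591.8,-66.6,64)]: print(c,f(c))
p=np.load('pics/side_b.npz')['p']
cv2.imwrite('pics/b2.png',cv2.resize(p[185:237,220:268,::-1],None,fx=12,fy=11.5,interpolation=cv2.INTER_CUBIC))
"
```

```text
192 91.134383054793 [[531.3 -60.2  88.3]
 [543.4 -25.6  91.1]
 [567.7  -7.8  95.6]]
(531.8, -6.6, 93) [526.6 238. ]
(531.8, -56.6, 93) [585.4 294.6]
(531.8, -6.6, 77) [528.6 256.7]
(531.8, -56.6, 77) [586.7 313. ]
(521.8, 3.4, 64) [504.5 270.1]
(521.8, -66.6, 64) [584.9 349.4]
(591.8, -66.6, 64) [685.8 280.4]
```

View pics/b2.png

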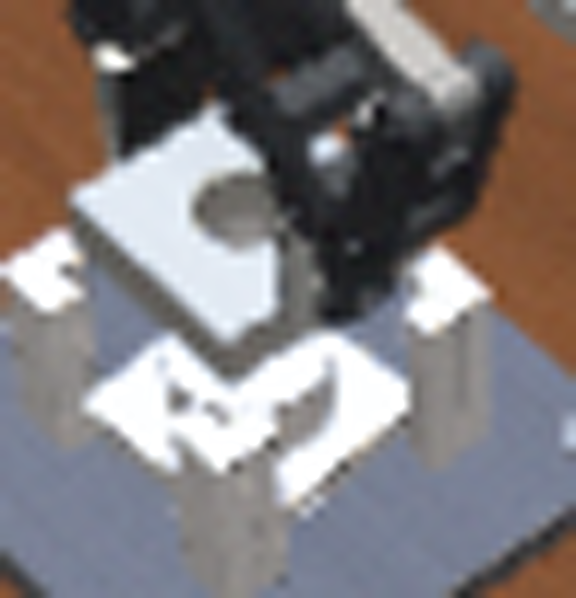

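The crop shows the spacer top's left corner at (70,200) and front corner at (232,340). The post tops show at (0,270) and (490,295). The spacer looks about 1–2 mm off, towards −y, so I'll measure the edges sub-pixel.

```bash
cat >> h.py <<'E'
def rect(n,f,z,x0,x1,y0,y1,s=.25):
    p=np.load(f'pics/{f}.npz')['p']; g=cv2.cvtColor(p,cv2.COLOR_RGB2GRAY).astype(np.float32)
    c=optics.calibration(n);xs=np.arange(x0,x1,s);ys=np.arange(y0,y1,s)
    X=np.stack(np.meshgrid(xs,ys,indexing='ij')+[np.full((len(xs),len(ys)),z)] if 0 else [*np.meshgrid(xs,ys,indexing='ij'),np.full((len(xs),len(ys)),z)],-1)
    P=X@c['R'].T+c['t'];q=P[...,:2]/P[...,2:];q=q*(1+c['k1']*(q**2).sum(-1,keepdims=True));K=c['mtx']
    m=(q*K[0,0]+K[:2,2]).astype(np.float32)
    return xs,ys,cv2.remap(g,m[...,0],m[...,1],cv2.INTER_CUBIC)
def edge(v,I,ax):
    """positions of strongest + and - gradient along axis ax, averaged over the other"""
    a=cv2.GaussianBlur(I,(0,0),3).mean(1-ax); d=np.gradient(a)
    return [(round(float(v[d.argmax()]),2),round(float(d.max()),1)),(round(float(v[d.argmin()]),2),round(float(d.min()),1))]
E
python3 -c "
from h import *
def e(z,ax,*b,f='side_b'):
    x,y,I=rect('side',f,z,*b); return edge((x,y)[ax],I,ax)
for z in(91.2,92.2):
  print(z,'spacer xmin',e(z,0,522,545,-50,-15),'ymax',e(z,1,537,556,-20,4))
for z in (64,):
  print('post +y -x: xmin',e(z,0,512,526,-7,1),'ymax',e(z,1,523,532,-4,14))
  print('post -y +x: ymin',e(z,1,582,590,-77,-62),'xmax',e(z,0,582,602,-64,-58))
  print('post -x -y: xmin',e(z,0,512,526,-64,-56),'ymin',e(z,1,523,532,-77,-62))
  print('initial: +y-x xmin',e(z,0,512,526,-7,1,f='side0'),'ymin',e(z,1,582,590,-77,-62,f='side0'),'xmin-y',e(z,0,512,526,-64,-56,f='side0'),e(z,1,523,532,-77,-62,f='side0'))
"
```

```text
91.2 spacer xmin [(531.75, 10.2), (525.25, -4.5)] ymax [(-0.25, 0.7), (-9.25, -9.9)]
92.2 spacer xmin [(531.25, 10.2), (524.75, -4.5)] ymax [(-1.0, 0.7), (-9.75, -10.0)]
post +y -x: xmin [(521.25, 11.7), (524.75, -0.6)] ymax [(-3.0, 0.7), (3.5, -10.6)]
post -y +x: ymin [(-66.25, 10.6), (-70.0, -0.8)] xmax [(585.0, 0.8), (592.5, -12.2)]
post -x -y: xmin [(522.25, 9.3), (518.25, -5.1)] ymin [(-66.5, 10.7), (-70.25, -1.7)]
initial: +y-x xmin [(521.25, 12.0), (524.75, -0.6)] ymin [(-66.25, 11.1), (-70.0, -0.9)] xmin-y [(522.25, 9.7), (518.25, -5.0)] [(-66.5, 11.2), (-74.0, -1.7)]
```

>>> jog_arm --deltas '[{"dx":0.0004,"dy":-0.0024,"dz":0,"ax":0,"ay":0,"az":0},{"dx":0.0004,"dy":-0.0024,"dz":0.006,"ax":0,"ay":0,"az":0},{"dx":0.0004,"dy":-0.0024,"dz":0.01,"ax":0,"ay":0,"az":0},{"dx":0.0004,"dy":-0.0024,"dz":0.01,"ax":0,"ay":0,"az":0}]'

```text
t: 4.68
tool_pos: [557.0, -29.3, 89.8]
ee_rot: [[1.0, 0.005, -0.001], [0.005, -1.0, -0.0], [-0.001, 0.0, -1.0]]
ft_force: [0.5, 0.0, -1.1]
opening: 48.7
gripper_force: 52.5
```

```bash
python3 -c "
from h import *
for i in range(5):
    p,d=optics.snapshot('side'); s=robot.read_state(); print(s['tool_pos'].round(1), s['ft_force'].round(1))
np.savez('pics/side_c',p=p,d=d)
def e(z,ax,*b,f='side_c'):
    x,y,I=rect('side',f,z,*b); return edge((x,y)[ax],I,ax)
for z in(82,):
  print(z,'spacer xmin',e(z,0,522,545,-50,-15),'ymax',e(z,1,537,556,-20,4), 'xmin L/R',e(z,0,522,545,-50,-38),e(z,0,522,545,-22,-11))
"
```

```text
[557.2 -29.2  90. ] [ 1.3 -0.5 -1.9]
[557.3 -29.2  90.2] [ 0.3  0.7 -0.9]
[557.5 -29.1  90.4] [ 0.2 -0.  -1.3]
[557.5 -29.1  90.4] [ 0.8  0.3 -0.9]
[557.5 -29.1  90.5] [ 0.3 -0.5 -1.4]
82 spacer xmin [(533.5, 10.4), (527.25, -4.4)] ymax [(0.5, 0.6), (-4.75, -9.8)] xmin L/R [(533.75, 10.5), (527.5, -6.5)] [(533.25, 10.6), (527.75, -6.9)]
```

>>> jog_arm --deltas '[{"dx":-0.001,"dy":0.0014,"dz":0,"ax":0,"ay":0,"az":0},{"dx":-0.001,"dy":0.0014,"dz":0,"ax":0,"ay":0,"az":0},{"dx":-0.001,"dy":0.0014,"dz":0.004,"ax":0,"ay":0,"az":0},{"dx":-0.001,"dy":0.0014,"dz":0.008,"ax":0,"ay":0,"az":0},{"dx":-0.001,"dy":0.0014,"dz":0.012,"ax":0,"ay":0,"az":0},{"dx":-0.001,"dy":0.0014,"dz":0.015,"ax":0,"ay":0,"az":0},{"dx":-0.001,"dy":0.0014,"dz":0.018,"ax":0,"ay":0,"az":0},{"dx":-0.001,"dy":0.0014,"dz":0.018,"ax":0,"ay":0,"az":0}]'

```text
t: 5.92
tool_pos: [556.2, -30.5, 72.0]
ee_rot: [[1.0, 0.005, -0.0], [0.005, -1.0, -0.0], [-0.0, 0.0, -1.0]]
ft_force: [-0.4, 0.7, -1.4]
opening: 48.5
gripper_force: 52.5
```

>>> jog_arm --deltas '[{"dx":0,"dy":0,"dz":0.003,"ax":0,"ay":0,"az":0},{"dx":0,"dy":0,"dz":0.005,"ax":0,"ay":0,"az":0},{"dx":0,"dy":0,"dz":0.0065,"ax":0,"ay":0,"az":0},{"dx":0,"dy":0,"dz":0.0065,"ax":0,"ay":0,"az":0},{"dx":0,"dy":0,"dz":0.0065,"ax":0,"ay":0,"az":0}]'

```text
t: 6.55
tool_pos: [556.5, -30.5, 65.8]
ee_rot: [[1.0, 0.005, 0.0], [0.005, -1.0, -0.0], [0.0, 0.0, -1.0]]
ft_force: [0.0, -0.9, -1.4]
opening: 48.0
gripper_force: 52.5
```

>>> jog_arm --deltas '[{"dx":0,"dy":0,"dz":0.001,"ax":0,"ay":0,"az":0},{"dx":0,"dy":0,"dz":0.001,"ax":0,"ay":0,"az":0},{"dx":0,"dy":0,"dz":0.001,"ax":0,"ay":0,"az":0}]'

```text
t: 6.92
tool_pos: [556.5, -30.5, 65.8]
ee_rot: [[1.0, 0.005, 0.0], [0.005, -1.0, -0.0], [0.0, 0.0, -1.0]]
ft_force: [-2.5, -0.4, 6.5]
opening: 49.0
gripper_force: 53.3
```

```bash
python3 -c "
from g import *
json.dump(dict(p=[556.2,-30.6,64.5],R=Ro.from_euler('z',.3,degrees=True).as_matrix().__matmul__(np.diag([1.,-1,-1])).tolist()),open(F,'w'))
go((556.2,-30.6,130,.3),(572.4,-397,110,.3),(572.4,-397,60,.3))
from h import *
def e(z,ax,*b,f='side0'):
    x,y,I=rect('side',f,z,*b); return edge((x,y)[ax],I,ax)
print('boss',e(36,0,552,592,-400,-394),e(36,1,568,576,-420,-374)); print('disc',e(10,0,540,560,-402,-392),e(10,1,566,578,-430,-410))
"
```

```text
{'dx': 0.0, 'dy': 0.0, 'dz': -0.0655, 'ax': -0.0, 'ay': -0.0, 'az': 0.0}
{'dx': 0.0143, 'dy': 0.3665, 'dz': -0.0455, 'ax': -0.0, 'ay': -0.0, 'az': 0.0}
{'dx': 0.0143, 'dy': 0.3665, 'dz': 0.0045, 'ax': -0.0, 'ay': -0.0, 'az': 0.0}
boss [(561.5, 8.7), (587.0, -8.3)] [(-407.25, 5.1), (-378.0, -7.1)]
disc [(549.25, 8.4), (543.75, -0.2)] [(-420.25, 9.6), (-415.75, -0.2)]
```

>>> jog_arm --deltas '[{"dx":0,"dy":0,"dz":0,"ax":0,"ay":0,"az":0},{"dx":0,"dy":0,"dz":0,"ax":0,"ay":0,"az":0},{"dx":0,"dy":0,"dz":0,"ax":0,"ay":0,"az":0}]' --grip 0.06

```text
t: 7.3
tool_pos: [556.4, -30.6, 64.7]
ee_rot: [[1.0, 0.005, -0.0], [0.005, -1.0, -0.0], [-0.0, 0.0, -1.0]]
ft_force: [-0.3, -0.2, -0.1]
opening: 60.1
gripper_force: 0.0
```

>>> jog_arm --deltas '[{"dx":0,"dy":0,"dz":-0.03,"ax":0,"ay":0,"az":0},{"dx":0,"dy":0,"dz":-0.0655,"ax":0,"ay":0,"az":0},{"dx":0.0158,"dy":0.3645,"dz":-0.0655,"ax":0,"ay":0,"az":0},{"dx":0.0158,"dy":0.3645,"dz":-0.0655,"ax":0,"ay":0,"az":0},{"dx":0.0158,"dy":0.3645,"dz":-0.0655,"ax":0,"ay":0,"az":0},{"dx":0.0158,"dy":0.3645,"dz":-0.0655,"ax":0,"ay":0,"az":0},{"dx":0.0158,"dy":0.3645,"dz":-0.0655,"ax":0,"ay":0,"az":0},{"dx":0.0158,"dy":0.3645,"dz":-0.0655,"ax":0,"ay":0,"az":0},{"dx":0.0158,"dy":0.3645,"dz":-0.0655,"ax":0,"ay":0,"az":0},{"dx":0.0158,"dy":0.3645,"dz":0.0045,"ax":0,"ay":0,"az":0},{"dx":0.0158,"dy":0.3645,"dz":0.0045,"ax":0,"ay":0,"az":0},{"dx":0.0158,"dy":0.3645,"dz":0.0045,"ax":0,"ay":0,"az":0}]' --grip 0.06

```text
t: 8.8
tool_pos: [574.3, -394.1, 60.5]
ee_rot: [[1.0, 0.006, -0.0], [0.006, -1.0, 0.001], [-0.0, -0.001, -1.0]]
ft_force: [-0.1, 0.3, -0.1]
opening: 60.2
gripper_force: 0.0
```

```bash
python3 -c "
from g import *; from h import *
json.dump(dict(p=[573.9,-395,60],R=cmd()[1].tolist()),open(F,'w')); st()
p,d=optics.snapshot('side');np.savez('pics/side_d',p=p,d=d)
x,y=(proj('side',(557,-31.4,50))).astype(int)
A=cv2.resize(p[y-35:y+35,x-35:x+35,::-1],(400,400),interpolation=2)
x,y=(proj('side',(574,-395,30))).astype(int)
B=cv2.resize(p[y-40:y+30,x-35:x+35,::-1],(400,400),interpolation=2)
cv2.imwrite('pics/d.png',np.hstack([A,B]))
def e(z,ax,*b,f='side_d'):
    X,Y,I=rect('side',f,z,*b); return edge((X,Y)[ax],I,ax)
print('spacer',e(58,0,525,545,-40,-23),e(58,1,550,564,-70,-45))
"
```

```text
t 8.8 pos [ 574.3 -394.1   60.5] cmdp [ 573.9 -395.    60. ] yaw 0.3 F [-0.1  0.3 -0.1] op 60.2 gf 0.0
spacer [(532.25, 10.5), (526.5, -7.0)] [(-56.75, 9.0), (-65.5, -10.3)]
```

View pics/d.png

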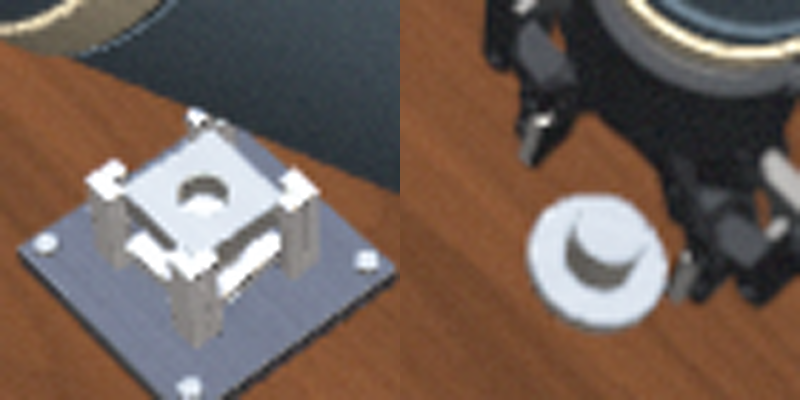

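Left half: the spacer lies flat between all four posts. Right half: the open fingers straddle the cover's boss at (610,235).

>>> jog_arm --deltas '[{"dx":0,"dy":0,"dz":0.014,"ax":0,"ay":0,"az":0},{"dx":0,"dy":0,"dz":0.026,"ax":0,"ay":0,"az":0},{"dx":0,"dy":0,"dz":0.026,"ax":0,"ay":0,"az":0},{"dx":0,"dy":0,"dz":0.026,"ax":0,"ay":0,"az":0}]'

```text
t: 9.35
tool_pos: [574.0, -395.0, 34.4]
ee_rot: [[1.0, 0.005, 0.0], [0.005, -1.0, -0.0], [0.0, 0.0, -1.0]]
ft_force: [0.6, -0.1, -0.2]
opening: 60.2
gripper_force: 0.0
```

>>> jog_arm --deltas '[{"dx":0,"dy":0,"dz":0,"ax":0,"ay":0,"az":0},{"dx":0,"dy":0,"dz":0,"ax":0,"ay":0,"az":0},{"dx":0,"dy":0,"dz":0,"ax":0,"ay":0,"az":0},{"dx":0,"dy":0,"dz":0,"ax":0,"ay":0,"az":0},{"dx":0,"dy":0,"dz":0,"ax":0,"ay":0,"az":0},{"dx":0,"dy":0,"dz":0,"ax":0,"ay":0,"az":0}]' --grip 0.018

```text
t: 10.1
tool_pos: [574.3, -395.1, 34.9]
ee_rot: [[1.0, 0.005, 0.001], [0.005, -1.0, -0.0], [0.001, 0.0, -1.0]]
ft_force: [-0.8, 0.8, 5.0]
opening: 23.8
gripper_force: 49.6
```

```bash
python3 -c "
from g import *; st()
json.dump(dict(p=[573.9,-395,34],R=cmd()[1].tolist()),open(F,'w'))
go((573.9,-395,115,.3),(557,-31.6,115,.3))"
```

```text
t 10.1 pos [ 574.3 -395.1   34.9] cmdp [ 573.9 -395.    60. ] yaw 0.3 F [-0.8  0.8  5. ] op 23.8 gf 49.6
{'dx': 0.0, 'dy': 0.0, 'dz': -0.081, 'ax': -0.0, 'ay': -0.0, 'az': 0.0}
{'dx': -0.015, 'dy': -0.3635, 'dz': -0.081, 'ax': -0.0, 'ay': -0.0, 'az': 0.0}
```

>>> jog_arm --deltas '[{"dx":0,"dy":0,"dz":-0.03,"ax":0,"ay":0,"az":0},{"dx":0,"dy":0,"dz":-0.081,"ax":0,"ay":0,"az":0},{"dx":-0.002,"dy":-0.05,"dz":-0.081,"ax":0,"ay":0,"az":0},{"dx":-0.0045,"dy":-0.11,"dz":-0.081,"ax":0,"ay":0,"az":0},{"dx":-0.007,"dy":-0.17,"dz":-0.081,"ax":0,"ay":0,"az":0},{"dx":-0.0095,"dy":-0.23,"dz":-0.081,"ax":0,"ay":0,"az":0},{"dx":-0.012,"dy":-0.29,"dz":-0.081,"ax":0,"ay":0,"az":0},{"dx":-0.014,"dy":-0.34,"dz":-0.081,"ax":0,"ay":0,"az":0},{"dx":-0.015,"dy":-0.3635,"dz":-0.081,"ax":0,"ay":0,"az":0},{"dx":-0.015,"dy":-0.3635,"dz":-0.072,"ax":0,"ay":0,"az":0},{"dx":-0.015,"dy":-0.3635,"dz":-0.072,"ax":0,"ay":0,"az":0},{"dx":-0.015,"dy":-0.3635,"dz":-0.072,"ax":0,"ay":0,"az":0}]'

```text
t: 11.6
tool_pos: [557.0, -33.5, 105.9]
ee_rot: [[1.0, 0.002, -0.001], [0.002, -1.0, -0.001], [-0.001, 0.001, -1.0]]
ft_force: [-0.2, -0.4, -1.2]
opening: 24.2
gripper_force: 49.5
```

```bash
python3 -c "
from g import *; from h import *
json.dump(dict(p=[557,-31.6,106],R=cmd()[1].tolist()),open(F,'w'))
for _ in range(3): p,d=optics.snapshot('side')
st();np.savez('pics/side_e',p=p,d=d)
def e(z,ax,*b,f='side_e'):
    X,Y,I=rect('side',f,z,*b); return edge((X,Y)[ax],I,ax)
z=82
print('disc',e(z,0,522,542,-36,-27),e(z,1,554,560,-66,-46))
x,y=(proj('side',(557,-31.4,70))).astype(int)
cv2.imwrite('pics/e.png',cv2.resize(p[y-35:y+35,x-35:x+35,::-1],(500,500),interpolation=2))
"
```

```text
t 11.75 pos [557.3 -32.7 106.4] cmdp [557.  -31.6 106. ] yaw 0.2 F [ 0.2  0.2 -0.8] op 24.4 gf 49.5
disc [(533.75, 7.9), (529.75, -4.6)] [(-59.25, 9.7), (-49.5, -9.8)]
```

View pics/e.png

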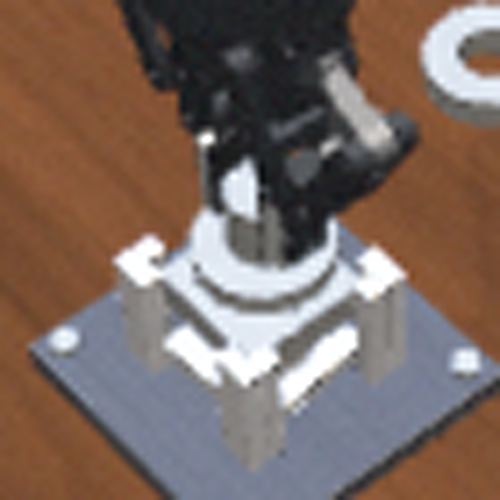

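The cover is held upright over the spacer between the post tops, with its disc near (262,255).

>>> jog_arm --deltas '[{"dx":-0.001,"dy":-0.0013,"dz":0,"ax":0,"ay":0,"az":0},{"dx":-0.001,"dy":-0.0013,"dz":0,"ax":0,"ay":0,"az":0},{"dx":-0.001,"dy":-0.0013,"dz":0.004,"ax":0,"ay":0,"az":0},{"dx":-0.001,"dy":-0.0013,"dz":0.004,"ax":0,"ay":0,"az":0},{"dx":-0.001,"dy":-0.0013,"dz":0.004,"ax":0,"ay":0,"az":0},{"dx":-0.001,"dy":-0.0013,"dz":0.004,"ax":0,"ay":0,"az":0}]'

```text
t: 12.5
tool_pos: [556.2, -30.3, 102.4]
ee_rot: [[1.0, 0.005, 0.0], [0.005, -1.0, -0.0], [0.0, 0.0, -1.0]]
ft_force: [-0.6, 0.1, -2.3]
opening: 24.5
gripper_force: 49.5
```

```bash
python3 -c "
from g import *; from h import *
json.dump(dict(p=[556,-30.3,102],R=cmd()[1].tolist()),open(F,'w'))
p,d=optics.snapshot('side')
st();np.savez('pics/side_f',p=p,d=d)
def e(z,ax,*b,f='side_f'):
    X,Y,I=rect('side',f,z,*b); return edge((X,Y)[ax],I,ax)
z=78
print('disc',e(z,0,522,542,-36,-27),e(z,1,554,560,-66,-46))
"
```

```text
t 12.55 pos [556.3 -30.2 102.4] cmdp [556.  -30.3 102. ] yaw 0.3 F [ 0.   0.7 -1.4] op 24.5 gf 49.5
disc [(531.75, 11.7), (528.25, -10.5)] [(-56.0, 9.8), (-61.0, -9.3)]
```

>>> jog_arm --deltas '[{"dx":0.0004,"dy":0,"dz":0.002,"ax":0,"ay":0,"az":0},{"dx":0.0004,"dy":0,"dz":0.004,"ax":0,"ay":0,"az":0},{"dx":0.0004,"dy":0,"dz":0.006,"ax":0,"ay":0,"az":0},{"dx":0.0004,"dy":0,"dz":0.008,"ax":0,"ay":0,"az":0},{"dx":0.0004,"dy":0,"dz":0.0095,"ax":0,"ay":0,"az":0},{"dx":0.0004,"dy":0,"dz":0.0095,"ax":0,"ay":0,"az":0},{"dx":0.0004,"dy":0,"dz":0.0095,"ax":0,"ay":0,"az":0}]'

```text
t: 13.42
tool_pos: [556.6, -30.3, 92.9]
ee_rot: [[1.0, 0.005, 0.0], [0.005, -1.0, -0.0], [0.0, 0.0, -1.0]]
ft_force: [-0.0, -0.2, -0.4]
opening: 24.1
gripper_force: 49.7
```

>>> jog_arm --deltas '[{"dx":0,"dy":0,"dz":0.001,"ax":0,"ay":0,"az":0},{"dx":0,"dy":0,"dz":0.001,"ax":0,"ay":0,"az":0},{"dx":0,"dy":0,"dz":0.001,"ax":0,"ay":0,"az":0}]'

```text
t: 13.8
tool_pos: [556.7, -30.2, 92.9]
ee_rot: [[1.0, 0.005, 0.0], [0.005, -1.0, -0.0], [0.0, 0.0, -1.0]]
ft_force: [-2.9, 0.2, 7.4]
opening: 24.2
gripper_force: 50.3
```

>>> jog_arm --deltas '[{"dx":0,"dy":0,"dz":0,"ax":0,"ay":0,"az":0},{"dx":0,"dy":0,"dz":0,"ax":0,"ay":0,"az":0},{"dx":0,"dy":0,"dz":0,"ax":0,"ay":0,"az":0},{"dx":0,"dy":0,"dz":-0.02,"ax":0,"ay":0,"az":0},{"dx":0,"dy":0,"dz":-0.06,"ax":0,"ay":0,"az":0},{"dx":0,"dy":0,"dz":-0.12,"ax":0,"ay":0,"az":0},{"dx":0,"dy":0,"dz":-0.16,"ax":0,"ay":0,"az":0},{"dx":0,"dy":0,"dz":-0.16,"ax":0,"ay":0,"az":0}]' --grip 0.05

```text
t: 14.8
tool_pos: [558.6, -30.2, 255.6]
ee_rot: [[1.0, 0.005, 0.008], [0.005, -1.0, -0.0], [0.008, 0.0, -1.0]]
ft_force: [0.5, 0.8, -1.2]
opening: 50.0
gripper_force: 0.0
```

```bash
python3 -c "
from g import *; from h import *
json.dump(dict(p=[556.4,-30.3,251.5],R=cmd()[1].tolist()),open(F,'w'));st();print(robot.read_state()['joints'])
def e(n,z,ax,*b,f='side0'):
    X,Y,I=rect(n,f,z,*b); return edge((X,Y)[ax],I,ax)
print('bar side',e('side',157,0,515,545,270,310),'lid front',e('side',119,0,480,510,250,330),'lid -y',e('side',119,1,560,650,170,210))
W=cloud('side',np.load('pics/side0.npz')['d'])
q=W.reshape(-1,3);g=q[(abs(q[:,0]-529)<25)&(abs(q[:,1]-291)<70)&(q[:,2]>148)&(q[:,2]<170)]
for a in range(240,345,20):
  h=g[abs(g[:,1]-a)<10]
  if len(h): print(a,len(h),h[:,0].min().round(1),h[:,0].max().round(1),np.percentile(h[:,2],90).round(1))
print(g[:,1].min(),g[:,1].max())
go((529,291,250,90),(529,291,200,90))
p,d=optics.snapshot('side');np.savez('pics/side_g',p=p,d=d)
x,y=(proj('side',(557,-31.4,70))).astype(int)
A=cv2.resize(p[y-35:y+35,x-35:x+35,::-1],(400,400),interpolation=2)
x,y=(proj('side',(529,291,150))).astype(int)
o=np.load('pics/side0.npz')['p'];B=cv2.resize(o[y-35:y+35,x-35:x+35,::-1],(400,400),interpolation=2)
cv2.imwrite('pics/g.png',np.hstack([A,B]));print('B origin',x-35,y-35,5.714)
for yy in(241,291,341): print(yy,(proj('side',(529,yy,163))-[x-35,y-35])*5.714)
"
```

```text
t 14.8 pos [558.6 -30.2 255.6] cmdp [556.4 -30.3 251.5] yaw 0.3 F [ 0.5  0.8 -1.2] op 50.0 gf 0.0
[  5.04185025  15.90130492  -7.70848528 103.4339809    2.45479004
  60.36846326 -93.30259211]
bar side [(536.75, 6.5), (523.0, -8.5)] lid front [(494.5, 12.5), (498.0, -0.9)] lid -y [(191.75, 8.4), (196.75, -0.5)]
240 37 523.8 536.2 163.3
260 26 524.4 534.9 163.4
280 24 523.3 533.3 163.2
300 26 523.2 534.6 163.2
320 23 522.8 532.4 163.2
340 22 523.1 533.1 162.4
234.64190951622402 346.7574996894504
{'dx': -0.0257, 'dy': -0.3214, 'dz': 0.0015, 'ax': -0.0, 'ay': 0.0, 'az': -1.5656}
{'dx': -0.0257, 'dy': -0.3214, 'dz': 0.0515, 'ax': -0.0, 'ay': 0.0, 'az': -1.5656}
B origin 117 85 5.714
241 [257.33067254 235.61565143]
291 [198.38169888 180.68798402]
341 [142.1288821  128.26794729]
```

View pics/g.png

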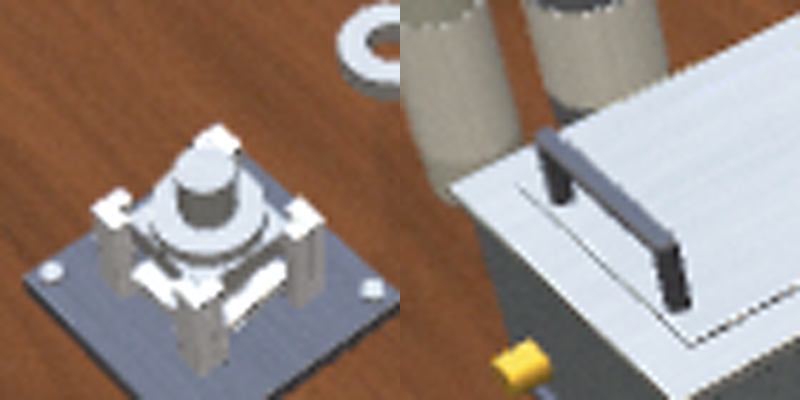

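Left half: the cover is seated on the spacer, boss up, between the posts. Right half: the lid handle's bar runs from (545,135) to (675,245).

>>> jog_arm --deltas '[{"dx":-0.003,"dy":-0.035,"dz":0,"ax":0,"ay":0,"az":-0.17},{"dx":-0.006,"dy":-0.07,"dz":0,"ax":0,"ay":0,"az":-0.34},{"dx":-0.009,"dy":-0.105,"dz":0,"ax":0,"ay":0,"az":-0.51},{"dx":-0.012,"dy":-0.14,"dz":0,"ax":0,"ay":0,"az":-0.68},{"dx":-0.015,"dy":-0.175,"dz":0,"ax":0,"ay":0,"az":-0.85},{"dx":-0.018,"dy":-0.21,"dz":0,"ax":0,"ay":0,"az":-1.02},{"dx":-0.021,"dy":-0.245,"dz":0,"ax":0,"ay":0,"az":-1.19},{"dx":-0.0235,"dy":-0.28,"dz":0,"ax":0,"ay":0,"az":-1.36},{"dx":-0.0257,"dy":-0.3214,"dz":0.0015,"ax":0,"ay":0,"az":-1.53},{"dx":-0.0257,"dy":-0.3214,"dz":0.0515,"ax":0,"ay":0,"az":-1.5656},{"dx":-0.0257,"dy":-0.3214,"dz":0.0515,"ax":0,"ay":0,"az":-1.5656},{"dx":-0.0257,"dy":-0.3214,"dz":0.0515,"ax":0,"ay":0,"az":-1.5656}]'

```text
t: 16.35
tool_pos: [529.7, 290.5, 200.4]
ee_rot: [[0.002, 1.0, -0.001], [1.0, -0.002, -0.0], [-0.0, -0.001, -1.0]]
ft_force: [0.3, 0.3, 0.9]
opening: 50.0
gripper_force: 0.0
```

>>> jog_arm --deltas '[{"dx":0,"dy":0,"dz":0.02,"ax":0,"ay":0,"az":0},{"dx":0,"dy":0,"dz":0.035,"ax":0,"ay":0,"az":0},{"dx":0,"dy":0,"dz":0.043,"ax":0,"ay":0,"az":0},{"dx":0,"dy":0,"dz":0.043,"ax":0,"ay":0,"az":0},{"dx":0,"dy":0,"dz":0.043,"ax":0,"ay":0,"az":0},{"dx":0,"dy":0,"dz":0.043,"ax":0,"ay":0,"az":0}]'

```text
t: 17.1
tool_pos: [529.6, 291.3, 157.9]
ee_rot: [[0.0, 1.0, 0.001], [1.0, -0.0, 0.0], [0.0, 0.001, -1.0]]
ft_force: [0.2, 1.1, -0.3]
opening: 50.2
gripper_force: 0.0
```

>>> jog_arm --deltas '[{"dx":0,"dy":0,"dz":0,"ax":0,"ay":0,"az":0},{"dx":0,"dy":0,"dz":0,"ax":0,"ay":0,"az":0},{"dx":0,"dy":0,"dz":0,"ax":0,"ay":0,"az":0},{"dx":0,"dy":0,"dz":0,"ax":0,"ay":0,"az":0},{"dx":0,"dy":0,"dz":0,"ax":0,"ay":0,"az":0},{"dx":0,"dy":0,"dz":0,"ax":0,"ay":0,"az":0}]' --grip 0.004 --squeeze 90

```text
t: 17.85
tool_pos: [528.9, 291.1, 157.6]
ee_rot: [[-0.0, 1.0, -0.0], [1.0, 0.0, -0.0], [-0.0, -0.0, -1.0]]
ft_force: [-3.3, -1.2, 5.9]
opening: 9.3
gripper_force: 87.8
```

```bash
python3 -c "
from g import *
json.dump(dict(p=[529,291,157],R=cmd()[1].tolist()),open(F,'w'));st()
import json as j
T=[]
for a in (.02,.04,.06,.08,.10,.13,.16,.19):
  T.append((529+175-175*np.cos(a)+47*np.sin(a),291,110+175*np.sin(a)+47*np.cos(a),90,np.degrees(a)))
print(np.round(T[-1],1));go(*T)"
```

```text
t 17.85 pos [528.9 291.1 157.6] cmdp [529 291 157] yaw 90.0 F [-3.3 -1.2  5.9] op 9.3 gf 87.8
[541.  291.  189.2  90.   10.9]
{'dx': -0.0, 'dy': 0.001, 'dz': -0.0035, 'ax': 0.02, 'ay': 0.0, 'az': 0.0}
{'dx': -0.0, 'dy': 0.002, 'dz': -0.007, 'ax': 0.04, 'ay': 0.0, 'az': 0.0}
{'dx': -0.0, 'dy': 0.0031, 'dz': -0.0104, 'ax': 0.06, 'ay': 0.0, 'az': 0.0}
{'dx': -0.0, 'dy': 0.0043, 'dz': -0.0138, 'ax': 0.08, 'ay': 0.0, 'az': 0.0}
{'dx': -0.0, 'dy': 0.0056, 'dz': -0.0172, 'ax': 0.1, 'ay': 0.0, 'az': 0.0}
{'dx': -0.0, 'dy': 0.0076, 'dz': -0.0223, 'ax': 0.13, 'ay': 0.0, 'az': 0.0}
{'dx': -0.0, 'dy': 0.0097, 'dz': -0.0273, 'ax': 0.16, 'ay': 0.0, 'az': 0.0}
{'dx': -0.0, 'dy': 0.012, 'dz': -0.0322, 'ax': 0.19, 'ay': 0.0, 'az': 0.0}
```

>>> jog_arm --deltas '[{"dx":0,"dy":0.0005,"dz":-0.0018,"ax":0.01,"ay":0,"az":0},{"dx":0,"dy":0.001,"dz":-0.0035,"ax":0.02,"ay":0,"az":0},{"dx":0,"dy":0.0015,"dz":-0.0052,"ax":0.03,"ay":0,"az":0},{"dx":0,"dy":0.002,"dz":-0.007,"ax":0.04,"ay":0,"az":0},{"dx":0,"dy":0.0025,"dz":-0.0087,"ax":0.05,"ay":0,"az":0},{"dx":0,"dy":0.0031,"dz":-0.0104,"ax":0.06,"ay":0,"az":0},{"dx":0,"dy":0.0037,"dz":-0.0121,"ax":0.07,"ay":0,"az":0},{"dx":0,"dy":0.0043,"dz":-0.0138,"ax":0.08,"ay":0,"az":0},{"dx":0,"dy":0.0043,"dz":-0.0138,"ax":0.08,"ay":0,"az":0}]'

```text
t: 18.98
tool_pos: [533.5, 291.1, 172.1]
ee_rot: [[0.0, 0.997, -0.08], [1.0, -0.0, -0.0], [-0.0, -0.08, -0.997]]
ft_force: [-5.5, -0.1, -1.6]
opening: 8.9
gripper_force: 90.0
```

```bash
python3 -c "
from g import *
f=lambda a:(529+175-175*np.cos(a)+47*np.sin(a),291,110+175*np.sin(a)+47*np.cos(a),90,np.degrees(a))
json.dump(dict(p=[529,291,157],R=(Ro.from_euler('z',90,degrees=True)*Ro.from_euler('x',180,degrees=True)).as_matrix().tolist()),open(F,'w'))
go(f(.08)); go(*[f(a) for a in(.1,.12,.14,.16,.175,.19)]);st()"
```

```text
{'dx': 0.0, 'dy': 0.0043, 'dz': -0.0138, 'ax': 0.08, 'ay': -0.0, 'az': -0.0}
{'dx': 0.0, 'dy': 0.001, 'dz': -0.0035, 'ax': 0.02, 'ay': -0.0, 'az': -0.0}
{'dx': 0.0, 'dy': 0.002, 'dz': -0.007, 'ax': 0.04, 'ay': -0.0, 'az': -0.0}
{'dx': 0.0, 'dy': 0.0031, 'dz': -0.0104, 'ax': 0.06, 'ay': -0.0, 'az': -0.0}
{'dx': 0.0, 'dy': 0.0043, 'dz': -0.0139, 'ax': 0.08, 'ay': -0.0, 'az': -0.0}
{'dx': 0.0, 'dy': 0.0053, 'dz': -0.0164, 'ax': 0.095, 'ay': -0.0, 'az': -0.0}
{'dx': 0.0, 'dy': 0.0062, 'dz': -0.019, 'ax': 0.11, 'ay': -0.0, 'az': -0.0}
t 18.975 pos [533.5 291.1 172.1] cmdp [541.  291.  189.2] yaw 90.0 F [-5.5 -0.1 -1.6] op 8.9 gf 90.0
```

>>> jog_arm --deltas '[{"dx":0,"dy":0.001,"dz":-0.0035,"ax":0.02,"ay":0,"az":0},{"dx":0,"dy":0.002,"dz":-0.007,"ax":0.04,"ay":0,"az":0},{"dx":0,"dy":0.0031,"dz":-0.0104,"ax":0.06,"ay":0,"az":0},{"dx":0,"dy":0.0043,"dz":-0.0139,"ax":0.08,"ay":0,"az":0},{"dx":0,"dy":0.0053,"dz":-0.0164,"ax":0.095,"ay":0,"az":0},{"dx":0,"dy":0.0062,"dz":-0.019,"ax":0.11,"ay":0,"az":0},{"dx":0,"dy":0.0062,"dz":-0.019,"ax":0.11,"ay":0,"az":0},{"dx":0,"dy":0.0062,"dz":-0.019,"ax":0.11,"ay":0,"az":0},{"dx":0,"dy":0.0062,"dz":-0.019,"ax":0.11,"ay":0,"az":0}]'

```text
t: 20.1
tool_pos: [541.3, 291.2, 190.3]
ee_rot: [[0.001, 0.982, -0.19], [1.0, -0.001, 0.0], [0.0, -0.19, -0.982]]
ft_force: [-5.4, -0.2, -1.7]
opening: 8.9
gripper_force: 90.0
```

```bash
python3 -c "
from h import *; from g import *
p,d=snap('side','fin'); st()
W=cloud('side',d);q=W.reshape(-1,3)
g=q[(q[:,0]>497)&(q[:,0]<515)&(abs(q[:,1]-291)<95)&(q[:,2]>115)&(q[:,2]<190)]
g=g[abs(g[:,1]-291)>50];A=np.median(g,0);print('front strip',A, 'n',len(g))
b=q[(q[:,0]>640)&(q[:,0]<690)&(q[:,1]>195)&(q[:,1]<240)&(q[:,2]>100)];B=np.median(b,0);print(B,'angle',(A[2]-B[2])/(B[0]-A[0]))
"
```

```text
t 20.15 pos [541.3 291.2 190.2] cmdp [541.  291.  189.2] yaw 90.0 F [-5.6  0.7 -0.8] op 9.1 gf 90.0
front strip [504.65378833 237.95095177 156.96144294] n 157
[662.67018078 210.2018025  126.70003   ] angle 0.1915080610889215
```

View pics/fin.png

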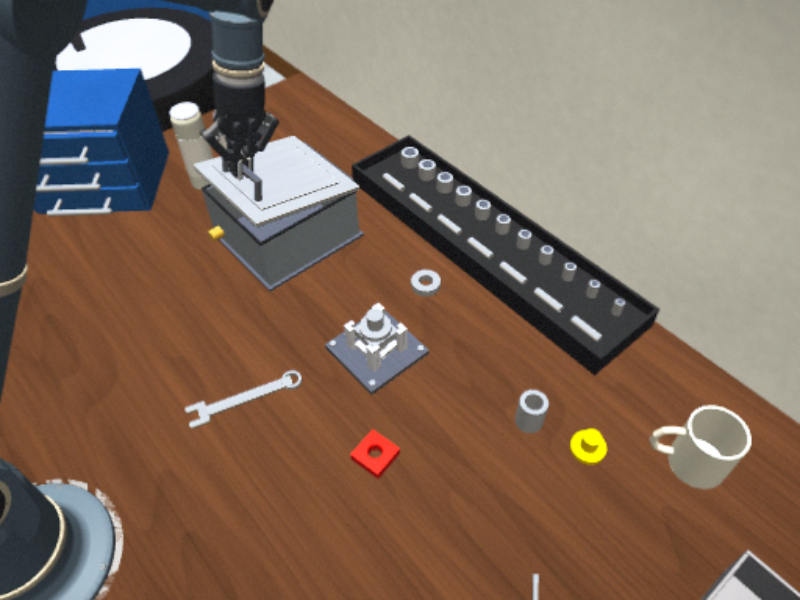

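The lid is held open at about 0.19 rad, so its front edge is about 40 mm up (near (235,205)). The pack is complete at (376,335), and the socket, bearing and look-alikes have not moved. I'm handing the job in.

```bash
python3 -c "
from rig import robot
print(robot.finish_job())"
```

```text
the job is handed in; nothing more can be done
None
```

The job is handed in at about 20 s on the clock: the spacer and cover are seated on the pump body, boss up, and the gripper still holds the lid with its front edge about 4 cm up; the judge returned no verdict.

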